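# Sort the mixed leftovers on the soap packing bench

## Task

Sort the mixed leftovers on the packing bench: stand the two bare soap bars side by side in the brown wooden tray and the two bars with a blue paper band side by side in the blue tray, every bar upright on its long edge and flat on the tray floor, and stand the glue stick in the steel pen pot. Leave the roll of tape and the bundle of paper blanks where they are.

Things in the scene. Friction and masses are not known exactly. Their poses are not given: they have to be found in the camera images.
- bare_bar_1_center (a point): One of two bare soap bars (no paper band): a clear-wrapped cream-coloured soap bar 80 mm long (x), 26 mm thick (y) and 68 mm high (z), standing on its long edge on the table; this point is its centre, half-way up; x runs along its length, y across its thickness, z up. About 0.13 kg; pick it across the 26 mm thickness
- bare_bar_2_center (a point): One of two bare soap bars (no paper band): a clear-wrapped cream-coloured soap bar 80 mm long (x), 26 mm thick (y) and 68 mm high (z), standing on its long edge on the table; this point is its centre, half-way up; x runs along its length, y across its thickness, z up. About 0.13 kg; pick it across the 26 mm thickness
- banded_bar_1_center (a point): One of two banded soap bars: a clear-wrapped cream-coloured soap bar 80 mm long (x), 26 mm thick (y) and 68 mm high (z), standing on its long edge on the table; a blue paper band 46 mm wide goes round the middle of its length; this point is its centre, half-way up; x runs along its length, y across its thickness, z up. About 0.13 kg; pick it across the 26 mm thickness
- banded_bar_2_center (a point): One of two banded soap bars: a clear-wrapped cream-coloured soap bar 80 mm long (x), 26 mm thick (y) and 68 mm high (z), standing on its long edge on the table; a blue paper band 46 mm wide goes round the middle of its length; this point is its centre, half-way up; x runs along its length, y across its thickness, z up. About 0.13 kg; pick it across the 26 mm thickness
- glue_center (a point): Glue stick standing upright, white with an orange body, 27 mm in diameter and 97 mm tall, 35 g; this point is its centre, half-way up; z along its axis, up
- wood_tray_floor (a point): Low tray of dark brown wood, fixed to the table: 114 mm (x) by 132 mm (y) outside with a 2 mm bead round the rim, 106 x 124 mm inside, floor 4 mm thick, rim 27 mm above the table. This point is the centre of the inner floor, 4 mm above the table; z up. Two bars fit side by side, each with its length along the tray's x, centres at y = -30 and +30 mm
- blue_tray_floor (a point): Low tray of blue plastic, fixed to the table: 114 mm (x) by 132 mm (y) outside with a 2 mm bead round the rim, 106 x 124 mm inside, floor 4 mm thick, rim 27 mm above the table. This point is the centre of the inner floor, 4 mm above the table; z up. Two bars fit side by side, each with its length along the tray's x, centres at y = -30 and +30 mm
- pen_pot_floor (a point): Round open steel pen pot, fixed to the table: 76 mm outside and 70 mm inside diameter, rim 54 mm above the table. This point is the centre of its inner floor, 4 mm above the table; z up
- tape_roll_center (a point): Bystander: roll of packing tape lying flat, 108 mm in diameter, 48 mm high; this point is its centre, half-way up. To be left where it is
- blanks_center (a point): Bystander: flat bundle of white paper sleeve blanks near the front edge of the table, 130 x 66 x 21 mm; this point is its middle, half-way up; x along its length. To be left where it is

How it is judged:
At the end, for the whole second after the job is handed in: Bare bars in the wooden tray, banded bars in the blue one: centre within 42 mm (tray x) and 52 mm (y) of the tray centre and 28-40 mm above its floor, tilt under 0.15 rad. Glue stick in the pot: within 30 mm of its axis, 42-55 mm above its floor, tilt under 0.3 rad. All released, at rest (x of bare_bar_1_center in the frame of wood_tray_floor between -0.042 and 0.042 m and y of bare_bar_1_center in the frame of wood_tray_floor between -0.052 and 0.052 m and z of bare_bar_1_center in the frame of wood_tray_floor between 0.028 and 0.04 m and angle between each of bare_bar_1_center, bare_bar_2_center, banded_bar_1_center, banded_bar_2_center's own z axis and vertical below 0.15 rad and linear speed of each of bare_bar_1, bare_bar_2, banded_bar_1, banded_bar_2, glue below 0.02 m/s and angular speed of each of bare_bar_1, bare_bar_2, banded_bar_1, banded_bar_2, glue below 0.2 rad/s and x of bare_bar_2_center in the frame of wood_tray_floor between -0.042 and 0.042 m and y of bare_bar_2_center in the frame of wood_tray_floor between -0.052 and 0.052 m and z of bare_bar_2_center in the frame of wood_tray_floor between 0.028 and 0.04 m and x of banded_bar_1_center in the frame of blue_tray_floor between -0.042 and 0.042 m and y of banded_bar_1_center in the frame of blue_tray_floor between -0.052 and 0.052 m and z of banded_bar_1_center in the frame of blue_tray_floor between 0.028 and 0.04 m and x of banded_bar_2_center in the frame of blue_tray_floor between -0.042 and 0.042 m and y of banded_bar_2_center in the frame of blue_tray_floor between -0.052 and 0.052 m and z of banded_bar_2_center in the frame of blue_tray_floor between 0.028 and 0.04 m and horizontal distance between glue_center and pen_pot_floor below 0.03 m and z of glue_center in the frame of pen_pot_floor between 0.042 and 0.055 m and angle between glue_center's own z axis and vertical below 0.3 rad); the robot touches nothing.
It fails at once if the roll of tape is pushed more than 25 mm (distance of tape_roll_center from where it was at the start of the episode above 0.025 m).
It fails at once if the bundle of paper blanks is pushed more than 25 mm (distance of blanks_center from where it was at the start of the episode above 0.025 m).
It also fails if it takes over 96 s, if anything falls off the work surface, if the arm or the gripper's body presses on something with over 40 N, if the wrist force passes 120 N, or if a joint passes its speed limit or range.

## Robot

A 6-joint arm with a two-finger parallel gripper is mounted at the origin on a cart in front of the work surface, level with it; the furniture and walls round the work are solid. World frame = base frame: x ahead of the robot, y to its left, z up, the work surface at z = 0. Lengths are in m, angles in rad, forces in N, time in s.
With the tool pointing down it reaches from about 0.25 to 0.775 m from the base axis. Payload 4 kg.
Tool frame: the origin (TCP) lies at the very end of the fingers, on their centre line; the grasp point (between the pads) lies 19 mm behind it; z points along the fingers, y is the line along which they close (so a half turn about z gives the same grasp; the last joint's range is limited). The gripper opens to 94 mm and grips with 3 to 60 N. Pads are 16 mm wide; open, the fingers measure 119 mm over their backs; the gripper's body (75 mm by 177 mm) begins 78 mm behind the grasp point.
Start: joints at [-1.405, 0.087, 1.371, -0, 1.684, -0.103], TCP at [0.146, -0.53, 0.206] pointing down, gripper open.
Joint ranges: [-3.1, 3.1], [-0.76, 2.03], [0.27, 2.55], [-1.08, 4.22], [0.17, 2.65], [-2.57, 2.57]. Speed limits (rad/s): [2.79, 2.79, 3.14, 3.14, 3.14, 3.14].

## Interface

Orientations are given as [roll, pitch, yaw] about the fixed x, y, z axes, in that order (R = Rz(yaw) Ry(pitch) Rx(roll)).
In Python, from bench import robot, snapshot, finder gives the robot as it stands.
- The arm moves only by the tool drive_tool, never from a script. Its argument "deltas" is text: rows parted by semicolons, each of 7 numbers parted by spaces: the shift along the tool's x, y, z each as a share of 100 mm, from -1 to 1, then the turn, a rotation vector about the tool's x, y, z each as a share of 90 degrees, from -1 to 1, then the finger opening in mm, from 0 to 94. In form: tx ty tz rx ry rz gripper; .... A call has 1 to 5 rows; each row is the pose to reach, as a shift and turn from the pose commanded when the call began, along the tool's axes at that moment; what a row does not reach only later rows make up. A row lasts 1/10 s, in which the tool goes at most 50 mm and 8.59 degrees, less where a joint would pass 70% of its speed; a pose out of reach is approached as far as the arm can. A call with a number of a shift or a turn outside -1 to 1 is refused whole. A call with a gripper value outside its range is refused whole. The fingers move at their own pace and stop on an object; the grip force is fixed at half the most. Time passes only in rows, so rows that repeat a pose let the fingers close. It gives the time, the measured TCP pose, the force, the opening and the grip force at its end, in the units of the state.
- robot.get_obs(): the state, without advancing time (a new reading comes with each control period).
- snapshot(name): name is "scene" or "top"; returns a dict with "img" (400x640x3 uint8, red, green, blue), "fx", "fy", "cx", "cy" (pixels), "D" ([k1, k2, p1, p2, k3] as OpenCV has them; the pictures are not rectified), "T" (4x4, takes a point from camera to world coordinates). Camera axes: x right, y up, looking along -z (the intrinsics and any distortion apply to the point x, -y, -z); pixel columns grow to the right and rows downward; lengths in m; the calibration is good to about 2 mm. A picture is of the moment at which its call begins. There is no depth.
- robot.close_job(): hands the job in; it is judged then, once.
Trained networks look in the newest picture that a camera, given by its name, has taken for a name from the list of things; names that differ only in an ending like _2 or _b are one class to them, and where a whole thing is asked for, a point or a joint stands for the part that bears it (a point fixed in the world has none). Each returns a list of dicts, best first, with "confidence" (0 to 1); they miss things now and then, are a little off and sometimes report something else, mostly with a low value. They report only what shows in the picture. A call takes as long as a camera call.
- finder.look_for(camera, thing): "xy" ([column, row] in pixels, amid what is visible of it).
- finder.masks_of(camera, thing): "region" (400x640 bool, what is visible of it) and "xy" ([column, row] in pixels, amid what is visible of it).
- finder.landmark_of(camera, thing): "xy" ([column, row] in pixels: a listed point, or the origin of a listed thing).
The state is a dict: "time": time; "joint_positions": joint angles; "qvel": joint speeds; "joint_torque": joint torques, N m; "tool_pos": TCP position; "ee_rot": TCP orientation; "wrist_force": force on the tool from outside, world axes, zero at the start; "wrist_torque": the same for the moment, N m; "width": finger opening in m; "finger_force": force on a finger pad.
Only numpy, scipy, OpenCV 4.12 (cv2) and the standard library are available. Lean on these libraries where they do the work, as an engineer would, in place of code of your own. Each camera call takes 0.05 s, during which the arm holds its last target. There are 200 camera calls.

## Working session

There is one attempt and no reset: what is moved stays moved. The work goes in short steps, Python scripts to look and compute and a tool call to move; the robot and the scene stay as the last step left them, time stands still between calls to the robot, and variables do not carry over. Pictures are saved under pics/ and viewed, at most 14 in all, crops included, and the job is handed in when it is done.

Besides the shell and the picture viewer there is one more tool, called after "Emit:" in YAML: its name, and indented under it one key for each argument. drive_tool: Moves the arm, as the interface text tells. Shift numbers are shares of 100 mm and turn numbers shares of 90 degrees, none past 1 either way. Its arguments: {"type":"object","properties":{"deltas":{"type":"string"}},"required":["deltas"]}

```bash
mkdir -p pics; ls; cat > h.py <<'E'
import numpy as np, cv2, json
from bench import robot, snapshot, finder
def ray(s,uv,z):
    K=np.array([[s['fx'],0,s['cx']],[0,s['fy'],s['cy']],[0,0,1.]])
    p=cv2.undistortPoints(np.array(uv,float).reshape(-1,1,2),K,np.array(s['D'],float)).reshape(-1,2)
    d=np.c_[p[:,0],-p[:,1],-np.ones(len(p))]@np.array(s['T'])[:3,:3].T
    o=np.array(s['T'])[:3,3]
    return o+d*((z-o[2])/d[:,2])[:,None]
E
python3 - <<'E'
from h import *
for c in ['scene','top']:
    s=snapshot(c); cv2.imwrite(f'pics/{c}0.png',s['img'][:,:,::-1])
    print(c,np.round(s['T'],3).tolist(),s['fx'])
    for n,z in [('bare_bar_1_center',.034),('banded_bar_1_center',.034),('glue_center',.0485),('wood_tray_floor',.004),('blue_tray_floor',.004),('pen_pot_floor',.004),('tape_roll_center',.024),('blanks_center',.0105)]:
        for r in finder.landmark_of(c,n): print(n,round(r['confidence'],2),np.round(r['xy']),np.round(ray(s,r['xy'],z)[0,:2],3))
print(robot.get_obs())
E
```

```text
pics
scene [[-0.494, 0.615, -0.615, -0.082], [-0.87, -0.36, 0.338, 0.583], [-0.013, 0.702, 0.712, 0.763], [0.0, 0.0, 0.0, 1.0]] 487.93694411605435
bare_bar_1_center 0.8 [314. 239.] [0.45  0.301]
banded_bar_1_center 0.75 [426. 187.] [0.455 0.025]
glue_center 0.57 [385. 199.] [0.458 0.132]
wood_tray_floor 0.82 [240. 250.] [0.519 0.431]
blue_tray_floor 0.67 [312. 192.] [0.59  0.229]
pen_pot_floor 0.93 [369. 152.] [0.641 0.045]
pen_pot_floor 0.69 [415. 248.] [0.351 0.129]
tape_roll_center 0.92 [226. 191.] [0.67  0.397]
blanks_center 0.56 [416. 250.] [0.343 0.134]
top [[-0.026, 0.976, -0.214, 0.311], [-1.0, -0.026, 0.005, 0.234], [-0.0, 0.214, 0.977, 0.893], [0.0, 0.0, 0.0, 1.0]] 371.1032519501327
bare_bar_1_center 0.57 [282. 216.] [0.463 0.304]
banded_bar_1_center 0.95 [399. 221.] [0.446 0.031]
glue_center 0.49 [363. 217.] [0.454 0.116]
glue_center 0.28 [317. 163.] [0.587 0.22 ]
wood_tray_floor 0.76 [232. 195.] [0.524 0.429]
wood_tray_floor 0.63 [323. 222.] [0.453 0.208]
blue_tray_floor 0.84 [317. 162.] [0.604 0.218]
pen_pot_floor 0.97 [383. 145.] [0.646 0.049]
tape_roll_center 0.61 [246. 135.] [0.673 0.393]
blanks_center 0.87 [351. 263.] [0.352 0.145]
blanks_center 0.64 [363. 217.] [0.461 0.111]
{'time': 0.9, 'joint_positions': array([-1.40513377e+00,  8.71451912e-02,  1.37069383e+00, -3.80117013e-06,
        1.68362874e+00, -1.03106215e-01]), 'qvel': array([-2.81662058e-04, -6.22143456e-04, -9.48081021e-05, -4.16790903e-05,
        1.21896908e-03,  4.10475033e-04]), 'joint_torque': array([ 3.79448702e-04, -3.40034366e+01, -3.02603602e+01,  7.16416282e-02,
        2.35984940e-02, -6.93024944e-06]), 'tool_pos': array([ 0.1460418 , -0.53026447,  0.205539  ]), 'ee_rot': array([3.14146880e+00, 1.66121717e-05, 2.68768339e-01]), 'wrist_force': array([ 0.01829641,  0.48835005, -0.22646137]), 'wrist_torque': array([ 0.05591393, -0.04119663,  0.01756622]), 'finger_force': 0.0, 'width': 0.09418255072370559}
```

```bash
python3 - <<'E'
import cv2
a=cv2.imread('pics/top0.png')[90:300,180:460]; cv2.imwrite('pics/top0c.png',cv2.resize(a,(784,588),interpolation=cv2.INTER_CUBIC))
a=cv2.imread('pics/scene0.png')[110:310,180:460]; cv2.imwrite('pics/scene0c.png',cv2.resize(a,(784,560),interpolation=cv2.INTER_CUBIC))
E
```

```text
(no output)
```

View pics/top0c.png

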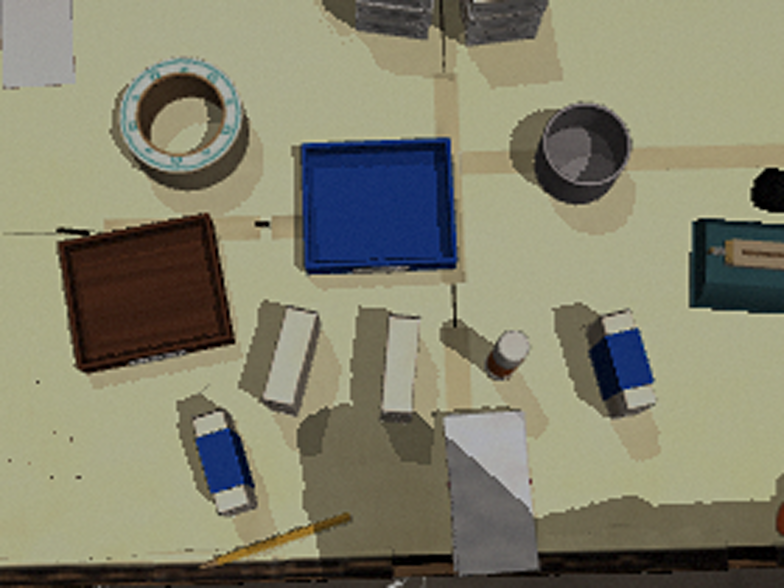

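View pics/scene0c.png

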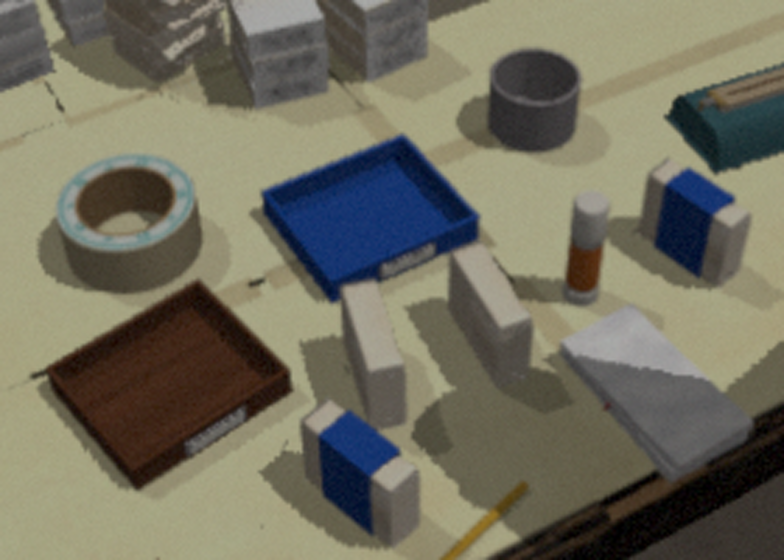

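Top view crop: bare bars at (290,357) and (400,365), banded bars at (222,462) and (622,362), glue at (508,355), pot at (585,150), trays at (145,290) and (380,205). The `wood_tray` and `pen_pot` second hits are false. Next I fit box models to the masks.

```bash
cat > fit.py <<'E'
from h import *
from scipy.optimize import minimize
def proj(s,P):
    T=np.array(s['T']); q=(P-T[:3,3])@T[:3,:3]; q=q*[1,-1,-1]
    K=np.array([[s['fx'],0,s['cx']],[0,s['fy'],s['cy']],[0,0,1.]])
    return cv2.projectPoints(q,np.zeros(3),np.zeros(3),K,np.array(s['D'],float))[0].reshape(-1,2)
def box(p,dims,z0=0.):
    c,sn=np.cos(p[2]),np.sin(p[2])
    B=np.array([[x*dims[0]/2,y*dims[1]/2,z0+z*dims[2]] for x in(-1,1) for y in(-1,1) for z in(0,1)])
    return np.c_[p[0]+c*B[:,0]-sn*B[:,1],p[1]+sn*B[:,0]+c*B[:,1],B[:,2]]
def cyl(p,dims,z0=0.):
    a=np.linspace(0,2*np.pi,24); return np.array([[p[0]+dims[0]*np.cos(t),p[1]+dims[0]*np.sin(t),z0+z] for t in a for z in(0,dims[1])])
def hullmask(s,P):
    m=np.zeros((1600,2560),np.uint8); h=cv2.convexHull(np.float32(proj(s,P)*4+2))
    cv2.fillConvexPoly(m,np.int32(h),1); return cv2.resize(m.astype(np.float32),(640,400),interpolation=cv2.INTER_AREA)
def fit(views,dims,p0,f=box):
    def cost(p): 
        c=0
        for s,m in views:
            h=hullmask(s,f(p,dims)); c+=1-np.minimum(h,m).sum()/np.maximum(h,m).sum()
        return c/len(views)
    n=len(p0); st=np.vstack([p0]+[np.array(p0)+d for d in np.diag([.015,.015,.15][:n])])
    r=minimize(cost,p0,method='Nelder-Mead',options=dict(initial_simplex=st,xatol=2e-4,fatol=1e-4,maxfev=150))
    return r.x,r.fun
E
cat > meas.py <<'E'
from fit import *
bar=(.08,.026,.068)
I={'bareA':('bare_bar_1_center',bar,[.455,.30,-.23]),'bareB':('bare_bar_1_center',bar,[.455,.208,-.05]),
'bandR':('banded_bar_1_center',bar,[.45,.028,.25]),'bandL':('banded_bar_1_center',bar,[.37,.355,.25]),
'wood':('wood_tray_floor',(.114,.132,.027),[.521,.43,.17]),'blue':('blue_tray_floor',(.114,.132,.027),[.6,.223,0.]),
'glue':('glue_center',(.0135,.097),[.456,.12]),'pot':('pen_pot_floor',(.038,.054),[.643,.047])}
S={}
for c in ['top','scene']:
    s=snapshot(c); S[c]=(s,{n:finder.masks_of(c,n) for n in set(v[0] for v in I.values())})
for k,(n,d,p0) in I.items():
    f=cyl if len(p0)==2 else box; V=[];info=[]
    for c in S:
        s,M=S[c]; h=hullmask(s,f(p0,d)); best=0
        for r in M[n]:
            m=r['region'].astype(np.float32); i=np.minimum(h,m).sum()/np.maximum(h,m).sum()
            if i>best: best,bm=i,m
        if best>.2: V.append((s,bm))
        info.append((round(float(best),2),len(M[n])))
        if best>.2: print('   ',k,c,np.round(fit([(s,bm)],d,p0,f)[0],4))
    if V: x,e=fit(V,d,p0,f); print(k,np.round(x,4),round(e,3),info)
    else: print(k,'none',info)
E
python3 meas.py
```

```text
bareA top [ 0.4566  0.3001 -0.2514]
    bareA scene [ 0.4584  0.2996 -0.2844]
bareA [ 0.4567  0.3002 -0.2764] 0.099 [(0.89, 1), (0.85, 1)]
bareB none [(0.0, 1), (0.0, 1)]
    bandR top [0.4475 0.0267 0.2166]
    bandR scene [0.447  0.0271 0.237 ]
bandR [0.4474 0.0268 0.2288] 0.063 [(0.88, 2), (0.9, 1)]
    bandL top [0.3733 0.3558 0.296 ]
bandL [0.3733 0.3558 0.296 ] 0.063 [(0.87, 2), (0.0, 1)]
    wood top [0.5251 0.4284 0.1805]
    wood scene [0.5244 0.4287 0.1875]
wood [0.5245 0.4284 0.18  ] 0.031 [(0.91, 1), (0.94, 2)]
    blue top [0.5988 0.2245 0.0254]
    blue scene [ 0.6005  0.2243 -0.0016]
blue [0.5992 0.2244 0.0179] 0.053 [(0.95, 1), (0.92, 2)]
    glue top [0.4532 0.1247]
    glue scene [0.4561 0.1217]
glue [0.4535 0.1242] 0.111 [(0.74, 1), (0.85, 2)]
    pot top [0.6367 0.0442]
    pot scene [0.6415 0.0423]
pot [0.6373 0.0448] 0.098 [(0.81, 2), (0.8, 1)]
```

```bash
python3 - <<'E'
from fit import *
s=snapshot('top')
for n,c in {'A':[(282,305),(320,313),(296,405),(264,398)],'B':[(388,315),(420,319),(413,411),(383,410)]}.items():
    u=(np.array(c)+.5)/2.8-.5+[180,90]; w=ray(s,u,.068); v=(w[0]+w[1]-w[2]-w[3]); print(n,w.mean(0).round(4),np.arctan2(v[1],v[0]).round(3))
# GrabCut for B
h=hullmask(s,box([.455,.208,-.05],(.08,.026,.068)))
m=np.full((400,640),cv2.GC_BGD,np.uint8); m[cv2.dilate(h,np.ones((9,9)))>0]=cv2.GC_PR_BGD; m[h>.5]=cv2.GC_PR_FGD; m[cv2.erode(h,np.ones((5,5)))>.5]=cv2.GC_FGD
cv2.grabCut(s['img'],m,None,np.zeros((1,65)),np.zeros((1,65)),5,cv2.GC_INIT_WITH_MASK)
print(fit([(s,(m%2).astype(np.float32))],(.08,.026,.068),[.455,.208,-.05]))
E
```

```text
A [0.4573 0.2988 0.068 ] -0.23
B [0.448 0.21  0.068] -0.095
(array([ 0.45344684,  0.21005079, -0.11485098]), np.float64(0.17578452825546265))
```

```bash
cat > plan.py <<'E'
import numpy as np
from bench import robot
from scipy.spatial.transform import Rotation as R
# waypoints: (x,y,z,yaw,grip,hold_rows[,mm per row]); prints drive_tool rows, frames tool-down
def plan(wps):
    o=robot.get_obs(); print('t',round(o['time'],1),o['tool_pos'].round(4),o['ee_rot'].round(3),o['width'].round(4),o['finger_force'])
    p=np.r_[o['tool_pos'],o['ee_rot'][2]]; rows=[]; q=p.copy()
    for w in wps:
        t=np.array(w[:4]); sp=w[6] if len(w)>6 else .04
        n=max(1,int(np.ceil(max(np.linalg.norm(t[:3]-q[:3])/sp,abs(t[3]-q[3])/.14)-1e-6)))
        rows+=[(q+(t-q)*(i+1)/n,w[4]) for i in range(n)]+[(t,w[4])]*w[5]; q=t
    call=[]
    def emit():
        nonlocal p,call
        print(';'.join(' '.join(f'{v:g}' for v in list(d)+[g]) for d,g in call))
        d=call[-1][0]; c,s=np.cos(p[3]),np.sin(p[3])
        p=p+np.r_[.1*(c*d[0]+s*d[1]),.1*(s*d[0]-c*d[1]),-.1*d[2],-d[5]*np.pi/2]; call=[]
    for t,g in rows:
        for k in range(2):
            c,s=np.cos(p[3]),np.sin(p[3]); e=t-p
            d=np.r_[c*e[0]+s*e[1],s*e[0]-c*e[1],-e[2],0,0,0]/.1; d[5]=-e[3]/(np.pi/2); d=np.round(d,2)+0.
            if len(call)<5 and abs(d).max()<=1: break
            emit()
        call.append((d,g))
    emit(); print('end',p.round(4))
E
python3 - <<'E'
from plan import *
plan([(.447,.027,.16,.23,60,0),(.447,.027,.06,.23,60,0),(.447,.027,.034,.23,60,2,.02)])
E
```

```text
Traceback (most recent call last):
  File "plan.py", line 6, in plan
    o=robot.get_obs(); print('t',round(o['time'],1),o['tool_pos'].round(4),o['ee_rot'].round(3),o['width'].round(4),o['finger_force'])
                                                                                                ^^^^^^^^^^^^^^^^
AttributeError: 'float' object has no attribute 'round'
```

```bash
sed -i "s/o\['width'\].round(4)/round(o['width'],4)/" plan.py
python3 - <<'E'
from plan import *
plan([(.447,.027,.16,.23,60,0),(.447,.027,.06,.23,60,0),(.447,.027,.034,.23,60,2,.02)])
E
```

```text
t 1.6 [ 0.1461 -0.5303  0.2055] [ 3.142 -0.     0.269] 0.0942 0.0
0.27 -0.29 0.03 0 0 0 60;0.55 -0.57 0.06 0 0 0 60;0.82 -0.86 0.09 0 0 0 60
0.28 -0.28 0.02 0 0 0.01 60;0.55 -0.57 0.05 0 0 0.01 60;0.82 -0.85 0.08 0 0 0.01 60
0.27 -0.3 0.03 0 0 0 60;0.54 -0.59 0.06 0 0 0 60;0.81 -0.88 0.09 0 0 0 60
0.27 -0.29 0.02 0 0 0.01 60;0.54 -0.58 0.05 0 0 0.01 60;0.81 -0.87 0.08 0 0 0.01 60
0.26 -0.29 0.03 0 0 0 60;0.53 -0.58 0.06 0 0 0 60;0.79 -0.88 0.09 0 0 0 60
0.27 -0.29 0.03 0 0 0 60;0.27 -0.29 0.36 0 0 0 60;0.27 -0.29 0.69 0 0 0 60
0 0 0.34 0 0 0 60;0 0 0.47 0 0 0 60;0 0 0.6 0 0 0 60;0 0 0.6 0 0 0 60;0 0 0.6 0 0 0 60
end [0.4473 0.0268 0.0335 0.2374]
```

Emit:
drive_tool:
  deltas: "0.28 -0.28 0.02 0 0 0 60;0.55 -0.57 0.05 0 0 0.01 60;0.82 -0.86 0.08 0 0 0.01 60"

```text
time: 1.95
tool_pos: [0.2026, -0.4245, 0.1973]
ee_rot: [-3.142, -0.0, 0.252]
wrist_force: [0.5, 0.2, 0.3]
width: 0.0735
finger_force: 0.0
```

Emit:
drive_tool:
  deltas: "0.28 -0.28 0.02 0 0 0 60;0.55 -0.57 0.05 0 0 0 60;0.82 -0.86 0.08 0 0 0 60"

```text
time: 2.25
tool_pos: [0.2606, -0.3204, 0.1895]
ee_rot: [3.141, -0.0, 0.253]
wrist_force: [1.5, 0.1, -0.1]
width: 0.06
finger_force: 0.0
```

Emit:
drive_tool:
  deltas: "0.28 -0.28 0.02 0 0 0 60;0.55 -0.57 0.05 0 0 0 60;0.82 -0.86 0.08 0 0 0.01 60"

```text
time: 2.55
tool_pos: [0.3185, -0.2166, 0.1817]
ee_rot: [3.141, -0.001, 0.237]
wrist_force: [0.7, -0.2, 0.2]
width: 0.0599
finger_force: 0.0
```

Emit:
drive_tool:
  deltas: "0.28 -0.28 0.02 0 0 0 60;0.55 -0.57 0.05 0 0 0 60;0.82 -0.86 0.08 0 0 0 60"

```text
time: 2.85
tool_pos: [0.3781, -0.1136, 0.1737]
ee_rot: [3.141, -0.001, 0.237]
wrist_force: [-0.2, 0.2, -1.1]
width: 0.0602
finger_force: 0.0
```

Emit:
drive_tool:
  deltas: "0.28 -0.28 0.02 0 0 0 60;0.55 -0.57 0.05 0 0 0 60;0.8 -0.86 0.08 0 0 0 60;0.8 -0.86 0.08 0 0 0 60"

```text
time: 3.25
tool_pos: [0.4358, -0.0092, 0.1649]
ee_rot: [-3.14, 0.0, 0.244]
wrist_force: [-0.4, 0.1, -0.2]
width: 0.0599
finger_force: 0.0
```

```bash
python3 - <<'E'
from plan import *
plan([(.447,.027,.15,.23,60,0),(.447,.027,.06,.23,60,0),(.447,.027,.034,.23,60,2,.02),
(.447,.027,.034,.23,10,5),(.447,.027,.16,.23,10,0),(.5996,.1944,.16,.015,10,1),(.5996,.1944,.06,.015,10,0),(.5996,.1944,.039,.015,10,3,.01),(.5996,.1944,.039,.015,46,4),(.5996,.1944,.16,.015,60,0)])
E
```

```text
t 3.2 [ 0.4358 -0.0092  0.1649] [-3.14   0.     0.244] 0.0599 0.0
0.1 -0.16 0.07 0 0 0 60;0.2 -0.32 0.15 0 0 0.01 60;0.2 -0.32 0.45 0 0 0.01 60;0.2 -0.32 0.75 0 0 0.01 60
0 0 0.3 0 0 0 60;0 0 0.43 0 0 0 60;0 0 0.56 0 0 0 60;0 0 0.56 0 0 0 60;0 0 0.56 0 0 0 60
0 0 0 0 0 0 10;0 0 0 0 0 0 10;0 0 0 0 0 0 10;0 0 0 0 0 0 10;0 0 0 0 0 0 10
0 0 0 0 0 0 10;0 0 -0.32 0 0 0 10;0 0 -0.63 0 0 0 10;0 0 -0.95 0 0 0 10
0 0 -0.31 0 0 0 10;0.31 -0.22 -0.31 0 0 0.02 10;0.62 -0.43 -0.31 0 0 0.04 10;0.93 -0.65 -0.31 0 0 0.07 10
0.28 -0.24 0 0 0 0.02 10;0.57 -0.49 0 0 0 0.04 10;0.85 -0.74 0 0 0 0.07 10;0.85 -0.74 0 0 0 0.07 10;0.85 -0.74 0.33 0 0 0.07 10
0 0 0.34 0 0 0 10;0 0 0.67 0 0 0 10;0 0 0.74 0 0 0 10;0 0 0.81 0 0 0 10;0 0 0.88 0 0 0 10
0 0 0 0 0 0 10;0 0 0 0 0 0 10;0 0 0 0 0 0 10;0 0 0 0 0 0 46;0 0 0 0 0 0 46
0 0 0 0 0 0 46;0 0 0 0 0 0 46;0 0 0 0 0 0 46;0 0 -0.3 0 0 0 60;0 0 -0.61 0 0 0 60
0 0 -0.3 0 0 0 60;0 0 -0.6 0 0 0 60
end [0.5991 0.1945 0.1599 0.0081]
```

Emit:
drive_tool:
  deltas: "0.1 -0.16 0.08 0 0 0 60;0.2 -0.32 0.15 0 0 0.01 60;0.2 -0.32 0.45 0 0 0.01 60;0.2 -0.32 0.75 0 0 0.01 60"

```text
time: 3.65
tool_pos: [0.4477, 0.0226, 0.0907]
ee_rot: [3.14, -0.003, 0.222]
wrist_force: [-0.2, -0.2, 0.0]
width: 0.0599
finger_force: 0.0
```

Emit:
drive_tool:
  deltas: "0 0 0.3 0 0 0 60;0 0 0.43 0 0 0 60;0 0 0.56 0 0 0 60;0 0 0.56 0 0 0 60"

```text
time: 4.05
tool_pos: [0.4461, 0.0227, 0.0335]
ee_rot: [-3.141, 0.002, 0.221]
wrist_force: [-1.1, -0.6, -0.9]
width: 0.06
finger_force: 0.0
```

Emit:
drive_tool:
  deltas: "0 0 0 0 0 0 10;0 0 0 0 0 0 10;0 0 0 0 0 0 10;0 0 0 0 0 0 10;0 0 0 0 0 0 10"

```text
time: 4.55
tool_pos: [0.4474, 0.0233, 0.0351]
ee_rot: [3.142, -0.001, 0.222]
wrist_force: [-1.0, 1.0, 1.1]
width: 0.0266
finger_force: 30.0
```

Emit:
drive_tool:
  deltas: "0 0 -0.2 0 0 0 10;0 0 -0.5 0 0 0 10;0 0 -0.8 0 0 0 10;0 0 -0.95 0 0 0 10"

```text
time: 4.95
tool_pos: [0.448, 0.023, 0.1321]
ee_rot: [3.14, -0.004, 0.222]
wrist_force: [0.1, 0.3, -1.0]
width: 0.0266
finger_force: 30.0
```

```bash
python3 - <<'E'
from plan import *
plan([(.448,.023,.16,.222,10,0),(.5996,.1944,.16,.015,10,1),(.5996,.1944,.06,.015,10,0),(.5996,.1944,.039,.015,10,2,.01),(.5996,.1944,.039,.015,46,3),(.5996,.1944,.16,.015,60,0),
(.4545,.1235,.16,0,60,1),(.4545,.1235,.07,0,60,0),(.4545,.1235,.058,0,60,2,.01),(.4545,.1235,.058,0,5,5),(.4545,.1235,.18,0,5,0)])
E
```

```text
t 5.0 [0.448  0.023  0.1321] [ 3.14  -0.004  0.222] 0.0266 29.997688829898834
0 0 -0.28 0 0 0 10;0.31 -0.22 -0.28 0 0 0.02 10;0.62 -0.45 -0.28 0 0 0.04 10;0.93 -0.67 -0.28 0 0 0.07 10
0.28 -0.26 0 0 0 0.02 10;0.56 -0.51 0 0 0 0.04 10;0.85 -0.77 0 0 0 0.06 10;0.85 -0.77 0 0 0 0.06 10;0.85 -0.77 0.33 0 0 0.06 10
0 0 0.34 0 0 0 10;0 0 0.67 0 0 0 10;0 0 0.74 0 0 0 10;0 0 0.81 0 0 0 10;0 0 0.88 0 0 0 10
0 0 0 0 0 0 10;0 0 0 0 0 0 10;0 0 0 0 0 0 46;0 0 0 0 0 0 46;0 0 0 0 0 0 46
0 0 0 0 0 0 46;0 0 -0.3 0 0 0 60;0 0 -0.6 0 0 0 60;0 0 -0.91 0 0 0 60
0 0 -0.3 0 0 0 60;-0.3 0.14 -0.3 0 0 0 60;-0.59 0.28 -0.3 0 0 0.01 60;-0.88 0.41 -0.3 0 0 0.01 60
-0.29 0.15 0 0 0 0 60;-0.58 0.29 0 0 0 0 60;-0.58 0.29 0 0 0 0 60;-0.58 0.29 0.3 0 0 0 60;-0.58 0.29 0.6 0 0 0 60
0 0 0.3 0 0 0 60;0 0 0.36 0 0 0 60;0 0 0.42 0 0 0 60;0 0 0.42 0 0 0 60;0 0 0.42 0 0 0 60
0 0 0 0 0 0 5;0 0 0 0 0 0 5;0 0 0 0 0 0 5;0 0 0 0 0 0 5;0 0 0 0 0 0 5
0 0 0 0 0 0 5;0 0 -0.3 0 0 0 5;0 0 -0.61 0 0 0 5;0 0 -0.91 0 0 0 5
0 0 -0.31 0 0 0 5
end [0.4547 0.1231 0.1801 0.0019]
```

Emit:
drive_tool:
  deltas: "0 0 -0.28 0 0 0 10;0.31 -0.22 -0.28 0 0 0.02 10;0.62 -0.45 -0.28 0 0 0.04 10;0.93 -0.67 -0.28 0 0 0.07 10"

```text
time: 5.35
tool_pos: [0.5236, 0.1097, 0.1575]
ee_rot: [3.141, -0.0, 0.109]
wrist_force: [1.6, -0.8, -1.2]
width: 0.026
finger_force: 30.0
```

Emit:
drive_tool:
  deltas: "0.28 -0.26 0 0 0 0.02 10;0.56 -0.51 0 0 0 0.04 10;0.85 -0.77 0 0 0 0.06 10;0.85 -0.77 0 0 0 0.06 10;0.85 -0.77 0.3 0 0 0.06 10"

```text
time: 5.85
tool_pos: [0.6018, 0.1961, 0.131]
ee_rot: [-3.141, -0.008, 0.019]
wrist_force: [0.0, -0.1, -0.5]
width: 0.0261
finger_force: 30.0
```

Emit:
drive_tool:
  deltas: "0 0 0.34 0 0 0 10;0 0 0.66 0 0 0 10;0 0 0.74 0 0 0 10;0 0 0.82 0 0 0 10;0 0 0.91 0 0 0 10"

```text
time: 6.35
tool_pos: [0.6002, 0.195, 0.0387]
ee_rot: [-3.141, -0.004, 0.017]
wrist_force: [-9.9, -2.3, 43.5]
width: 0.0261
finger_force: 30.0
```

Emit:
drive_tool:
  deltas: "0 0 0 0 0 0 10;0 0 0 0 0 0 46;0 0 0 0 0 0 46;0 0 0 0 0 0 46;0 0 0 0 0 0 46"

```text
time: 6.85
tool_pos: [0.599, 0.1949, 0.0368]
ee_rot: [-3.142, -0.001, 0.017]
wrist_force: [0.4, 0.4, -0.6]
width: 0.0458
finger_force: 0.0
```

Emit:
drive_tool:
  deltas: "0 0 -0.3 0 0 0 60;0 0 -0.6 0 0 0 60;0 0 -0.9 0 0 0 60"

```text
time: 7.15
tool_pos: [0.5986, 0.1948, 0.1272]
ee_rot: [3.141, 0.001, 0.017]
wrist_force: [-0.7, -0.0, 0.1]
width: 0.0598
finger_force: 0.0
```

Emit:
drive_tool:
  deltas: "0 0 -0.3 0 0 0 60;-0.3 0.14 -0.3 0 0 0 60;-0.59 0.28 -0.3 0 0 0 60;-0.88 0.41 -0.3 0 0 0 60"

```text
time: 7.55
tool_pos: [0.5108, 0.1519, 0.1567]
ee_rot: [3.142, -0.001, 0.018]
wrist_force: [-0.9, 0.3, 1.0]
width: 0.0598
finger_force: 0.0
```

Emit:
drive_tool:
  deltas: "-0.3 0.15 0 0 0 0 60;-0.58 0.3 0 0 0 0 60;-0.58 0.3 0 0 0 0 60"

```text
time: 7.85
tool_pos: [0.4513, 0.1202, 0.1565]
ee_rot: [3.141, 0.001, 0.016]
wrist_force: [0.4, -0.2, -0.0]
width: 0.0602
finger_force: 0.0
```

```bash
python3 - <<'E'
from plan import *
plan([(.4545,.1235,.15,0,60,0),(.4545,.1235,.07,0,60,0),(.4545,.1235,.058,0,60,2,.01),(.4545,.1235,.058,0,5,5),(.4545,.1235,.19,0,5,0),
(.639,.044,.19,0,5,2),(.639,.044,.08,0,5,0),(.639,.044,.065,0,5,2,.008),(.639,.044,.065,0,46,3),(.639,.044,.19,0,60,0)])
E
```

```text
t 7.8 [0.4513 0.1202 0.1565] [3.141e+00 1.000e-03 1.600e-02] 0.0602 0.0
0.03 -0.03 0.07 0 0 0.01 60;0.03 -0.03 0.47 0 0 0.01 60;0.03 -0.03 0.87 0 0 0.01 60;0.03 -0.03 0.93 0 0 0.01 60;0.03 -0.03 0.99 0 0 0.01 60
0 0 0 0 0 0 60;0 0 0 0 0 0 60;0 0 0 0 0 0 5;0 0 0 0 0 0 5;0 0 0 0 0 0 5
0 0 0 0 0 0 5;0 0 0 0 0 0 5;0 0 0 0 0 0 5;0 0 -0.33 0 0 0 5;0 0 -0.66 0 0 0 5
0 0 -0.33 0 0 0 5;0 0 -0.66 0 0 0 5;0.31 0.13 -0.66 0 0 0 5;0.62 0.26 -0.66 0 0 0 5;0.92 0.4 -0.66 0 0 0 5
0.31 0.13 0 0 0 0 5;0.62 0.26 0 0 0 0 5;0.93 0.39 0 0 0 0 5;0.93 0.39 0 0 0 0 5;0.93 0.39 0 0 0 0 5
0 0 0.36 0 0 0 5;0 0 0.73 0 0 0 5
0 0 0.37 0 0 0 5;0 0 0.44 0 0 0 5;0 0 0.52 0 0 0 5;0 0 0.52 0 0 0 5;0 0 0.52 0 0 0 5
0 0 0 0 0 0 46;0 0 0 0 0 0 46;0 0 0 0 0 0 46;0 0 0 0 0 0 46;0 0 -0.32 0 0 0 60
0 0 -0.31 0 0 0 60;0 0 -0.62 0 0 0 60;0 0 -0.93 0 0 0 60
end [0.6394 0.0444 0.1895 0.0008]
```

Emit:
drive_tool:
  deltas: "0.03 -0.03 0.07 0 0 0 60;0.03 -0.03 0.47 0 0 0.01 60;0.03 -0.03 0.85 0 0 0.01 60;0.03 -0.03 0.98 0 0 0.01 60;0.03 -0.03 0.98 0 0 0.01 60"

```text
time: 8.35
tool_pos: [0.4558, 0.1245, 0.0558]
ee_rot: [3.141, 0.006, 0.002]
wrist_force: [0.2, -0.7, 0.7]
width: 0.0599
finger_force: 0.0
```

Emit:
drive_tool:
  deltas: "0 0 0 0 0 0 5;0 0 0 0 0 0 5;0 0 0 0 0 0 5;0 0 0 0 0 0 5;0 0 0 0 0 0 5"

```text
time: 8.85
tool_pos: [0.4577, 0.1245, 0.0595]
ee_rot: [-3.141, -0.002, 0.002]
wrist_force: [0.6, 0.1, 2.0]
width: 0.0267
finger_force: 30.0
```

Emit:
drive_tool:
  deltas: "0 0 0 0 0 0 5;0 0 -0.3 0 0 0 5;0 0 -0.6 0 0 0 5;0 0 -0.9 0 0 0 5"

```text
time: 9.25
tool_pos: [0.4564, 0.1243, 0.149]
ee_rot: [3.141, 0.001, 0.002]
wrist_force: [0.1, -0.4, -0.4]
width: 0.0267
finger_force: 30.0
```

Emit:
drive_tool:
  deltas: "0 0 -0.4 0 0 0 5;0.3 0.13 -0.4 0 0 0 5;0.6 0.26 -0.4 0 0 0 5;0.92 0.4 -0.4 0 0 0 5"

```text
time: 9.65
tool_pos: [0.5499, 0.0843, 0.189]
ee_rot: [-3.141, -0.001, 0.002]
wrist_force: [0.6, -0.0, -1.1]
width: 0.0266
finger_force: 30.0
```

Emit:
drive_tool:
  deltas: "0.3 0.13 0 0 0 0 5;0.62 0.26 0 0 0 0 5;0.93 0.39 0 0 0 0 5;0.93 0.39 0 0 0 0 5;0.93 0.39 0 0 0 0 5"

```text
time: 10.15
tool_pos: [0.6419, 0.0455, 0.1871]
ee_rot: [-3.141, 0.003, 0.001]
wrist_force: [0.1, 0.3, -0.2]
width: 0.0265
finger_force: 30.0
```

Emit:
drive_tool:
  deltas: "0 0.02 0.3 0 0 0 5;0 0.02 0.6 0 0 0 5;0 0.02 0.85 0 0 0 5"

```text
time: 10.45
tool_pos: [0.6406, 0.0446, 0.1027]
ee_rot: [-3.141, 0.001, 0.003]
wrist_force: [0.4, 0.3, -0.2]
width: 0.0267
finger_force: 30.0
```

Emit:
drive_tool:
  deltas: "0 0 0.18 0 0 0 5;0 0 0.3 0 0 0 5;0 0 0.36 0 0 0 5;0 0 0.36 0 0 0 5;0 0 0.36 0 0 0 5"

```text
time: 10.95
tool_pos: [0.6427, 0.0439, 0.0689]
ee_rot: [3.142, -0.002, 0.002]
wrist_force: [0.8, 0.6, 0.1]
width: 0.0267
finger_force: 30.0
```

Emit:
drive_tool:
  deltas: "0 0 0 0 0 0 44;0 0 0 0 0 0 44;0 0 0 0 0 0 44;0 0 0 0 0 0 44;0 0 -0.2 0 0 0 44"

```text
time: 11.45
tool_pos: [0.6398, 0.0437, 0.0841]
ee_rot: [-3.142, 0.007, 0.002]
wrist_force: [0.5, -0.9, -0.1]
width: 0.0438
finger_force: 0.0
```

Emit:
drive_tool:
  deltas: "0 0 -0.3 0 0 0 60;0 0 -0.6 0 0 0 60;0 0 -0.9 0 0 0 60;0 0 -0.9 0 0 0 60"

```text
time: 11.85
tool_pos: [0.6449, 0.0437, 0.1838]
ee_rot: [3.141, -0.011, 0.002]
wrist_force: [0.2, 0.0, 0.1]
width: 0.0601
finger_force: 0.0
```

```bash
python3 - <<'E'
from plan import *
plan([(.45,.21,.16,-.09,60,1),(.45,.21,.06,-.09,60,0),(.45,.21,.034,-.09,60,2,.02),(.45,.21,.034,-.09,10,5),(.45,.21,.16,-.09,10,0),
(.5191,.4579,.16,.18,10,2),(.5191,.4579,.06,.18,10,0),(.5191,.4579,.042,.18,10,2,.009),(.5191,.4579,.042,.18,46,4),(.5191,.4579,.16,.18,60,0)])
E
```

```text
t 11.8 [0.6449 0.0437 0.1838] [ 3.141e+00 -1.100e-02  2.000e-03] 0.0601 0.0
-0.28 -0.24 0.03 0 0 0.01 60;-0.56 -0.48 0.07 0 0 0.02 60;-0.83 -0.71 0.1 0 0 0.03 60
-0.29 -0.23 0.04 0 0 0 60;-0.58 -0.45 0.07 0 0 0.01 60;-0.87 -0.68 0.1 0 0 0.02 60
-0.3 -0.21 0.04 0 0 0.01 60;-0.3 -0.21 0.04 0 0 0.01 60;-0.3 -0.21 0.37 0 0 0.01 60;-0.3 -0.21 0.7 0 0 0.01 60
0 0 0.34 0 0 0 60;0 0 0.47 0 0 0 60;0 0 0.6 0 0 0 60;0 0 0.6 0 0 0 60;0 0 0.6 0 0 0 60
0 0 0 0 0 0 10;0 0 0 0 0 0 10;0 0 0 0 0 0 10;0 0 0 0 0 0 10;0 0 0 0 0 0 10
0 0 0 0 0 0 10;0 0 -0.32 0 0 0 10;0 0 -0.63 0 0 0 10;0 0 -0.95 0 0 0 10
0 0 -0.31 0 0 0 10;0.07 -0.37 -0.31 0 0 -0.03 10;0.13 -0.73 -0.31 0 0 -0.05 10
0.1 -0.35 0 0 0 -0.03 10;0.19 -0.71 0 0 0 -0.05 10
0.12 -0.34 0 0 0 -0.02 10;0.24 -0.69 0 0 0 -0.05 10
0.15 -0.34 0 0 0 -0.02 10;0.15 -0.34 0 0 0 -0.02 10;0.15 -0.34 0 0 0 -0.02 10;0.15 -0.34 0.33 0 0 -0.02 10;0.15 -0.34 0.66 0 0 -0.02 10
0 0 0.34 0 0 0 10;0 0 0.43 0 0 0 10;0 0 0.52 0 0 0 10;0 0 0.52 0 0 0 10;0 0 0.52 0 0 0 10
0 0 0 0 0 0 46;0 0 0 0 0 0 46;0 0 0 0 0 0 46;0 0 0 0 0 0 46;0 0 0 0 0 0 46
0 0 -0.4 0 0 0 60;0 0 -0.79 0 0 0 60
0 0 -0.39 0 0 0 60
end [0.5188 0.4581 0.1598 0.1745]
```

Emit:
drive_tool:
  deltas: "-0.28 -0.24 0.03 0 0 0.01 60;-0.56 -0.48 0.07 0 0 0.02 60;-0.83 -0.71 0.1 0 0 0.03 60"

```text
time: 12.15
tool_pos: [0.5574, 0.1151, 0.1655]
ee_rot: [3.141, 0.003, -0.047]
wrist_force: [-0.3, 0.0, 0.1]
width: 0.0603
finger_force: 0.0
```

Emit:
drive_tool:
  deltas: "-0.29 -0.23 0.04 0 0 0 60;-0.58 -0.45 0.07 0 0 0.01 60;-0.87 -0.68 0.1 0 0 0.02 60"

```text
time: 12.45
tool_pos: [0.4733, 0.187, 0.1558]
ee_rot: [3.141, 0.002, -0.078]
wrist_force: [0.0, 0.4, -0.4]
width: 0.0599
finger_force: 0.0
```

Emit:
drive_tool:
  deltas: "-0.25 -0.21 0.04 0 0 0.01 60;-0.25 -0.21 0.04 0 0 0.01 60;-0.25 -0.21 0.04 0 0 0.01 60"

```text
time: 12.75
tool_pos: [0.4512, 0.2094, 0.1525]
ee_rot: [3.141, 0.001, -0.091]
wrist_force: [0.4, -0.2, -0.2]
width: 0.06
finger_force: 0.0
```

```bash
python3 - <<'E'
from h import *
s=snapshot('scene'); a=s['img'][110:310,180:460,::-1]; cv2.imwrite('pics/s1.png',cv2.resize(a,(784,560)))
o=robot.get_obs(); print(o['tool_pos'],o['ee_rot'])
E
```

```text
[0.45192942 0.20894948 0.15276079] [ 3.14067046e+00  3.53605901e-04 -9.21715339e-02]
```

View pics/s1.png

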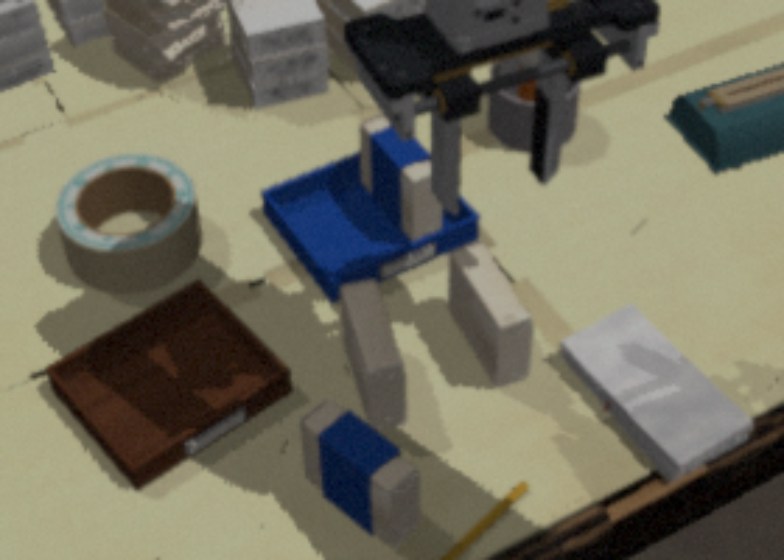

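The banded bar stands upright in the blue tray near (400,180) and the glue's orange body shows in the pot near (533,95). Next is bare bar B.

Emit:
drive_tool:
  deltas: "0 0 0.3 0 0 0 60;0 0 0.6 0 0 0 60;0 0 0.85 0 0 0 60"

```text
time: 13.1
tool_pos: [0.4525, 0.2081, 0.0668]
ee_rot: [3.141, 0.0, -0.094]
wrist_force: [0.4, 0.6, -0.4]
width: 0.0596
finger_force: 0.0
```

Emit:
drive_tool:
  deltas: "0 0 0.15 0 0 0 60;0 0 0.34 0 0 0 60;0 0 0.34 0 0 0 60"

```text
time: 13.4
tool_pos: [0.4505, 0.2075, 0.0312]
ee_rot: [3.139, 0.006, -0.094]
wrist_force: [-0.3, 0.6, 0.5]
width: 0.0599
finger_force: 0.0
```

Emit:
drive_tool:
  deltas: "0 0 0 0 0 0 10;0 0 0 0 0 0 10;0 0 0 0 0 0 10;0 0 0 0 0 0 10;0 0 0 0 0 0 10"

```text
time: 13.9
tool_pos: [0.4523, 0.2095, 0.0352]
ee_rot: [-3.141, -0.001, -0.092]
wrist_force: [-0.5, 0.3, 0.9]
width: 0.0261
finger_force: 29.9
```

Emit:
drive_tool:
  deltas: "0 0 -0.2 0 0 0 10;0 0 -0.5 0 0 0 10;0 0 -0.8 0 0 0 10;0 0 -0.95 0 0 0 10"

```text
time: 14.3
tool_pos: [0.453, 0.2098, 0.1325]
ee_rot: [-3.14, -0.004, -0.092]
wrist_force: [-0.3, -0.1, -0.9]
width: 0.0262
finger_force: 29.9
```

Emit:
drive_tool:
  deltas: "0 0 -0.3 0 0 0 10;0.07 -0.37 -0.3 0 0 -0.03 10;0.13 -0.73 -0.3 0 0 -0.05 10"

```text
time: 14.6
tool_pos: [0.4726, 0.2815, 0.1614]
ee_rot: [-3.14, -0.003, -0.014]
wrist_force: [0.3, -0.0, -1.0]
width: 0.0264
finger_force: 29.9
```

Emit:
drive_tool:
  deltas: "0.1 -0.35 0 0 0 -0.03 10;0.19 -0.71 0 0 0 -0.05 10"

```text
time: 14.8
tool_pos: [0.4917, 0.3527, 0.1593]
ee_rot: [3.141, -0.0, 0.066]
wrist_force: [0.6, -0.0, -0.5]
width: 0.0263
finger_force: 29.9
```

Emit:
drive_tool:
  deltas: "0.12 -0.34 0 0 0 -0.03 10;0.24 -0.69 0 0 0 -0.05 10;0.24 -0.69 0 0 0 -0.05 10"

```text
time: 15.1
tool_pos: [0.5106, 0.4257, 0.157]
ee_rot: [-3.141, 0.002, 0.148]
wrist_force: [-0.4, -0.0, -1.0]
width: 0.0263
finger_force: 29.9
```

```bash
python3 - <<'E'
from plan import *
plan([(.5191,.4579,.16,.18,10,2),(.5191,.4579,.06,.18,10,0),(.5191,.4579,.042,.18,10,2,.009),(.5191,.4579,.042,.18,46,4),(.5191,.4579,.16,.18,60,0),
(.457,.30,.16,-.26,60,1),(.457,.30,.06,-.26,60,0),(.457,.30,.035,-.26,60,2,.02),(.457,.30,.035,-.26,10,5),(.457,.30,.16,-.26,10,0),
(.5299,.3989,.16,.18,10,2)])
E
```

```text
t 15.1 [0.5106 0.4257 0.157 ] [-3.141e+00  2.000e-03  1.480e-01] 0.0263 29.8658350110054
0.13 -0.31 -0.03 0 0 -0.02 10;0.13 -0.31 -0.03 0 0 -0.02 10;0.13 -0.31 -0.03 0 0 -0.02 10;0.13 -0.31 0.3 0 0 -0.02 10;0.13 -0.31 0.64 0 0 -0.02 10
0 0 0.33 0 0 0 10;0 0 0.42 0 0 0 10;0 0 0.51 0 0 0 10;0 0 0.51 0 0 0 10;0 0 0.51 0 0 0 10
0 0 0 0 0 0 46;0 0 0 0 0 0 46;0 0 0 0 0 0 46;0 0 0 0 0 0 46;0 0 0 0 0 0 46
0 0 -0.39 0 0 0 60;0 0 -0.79 0 0 0 60
0 0 -0.39 0 0 0 60;-0.18 0.29 -0.39 0 0 0.06 60;-0.36 0.58 -0.39 0 0 0.11 60;-0.53 0.87 -0.39 0 0 0.17 60
-0.1 0.33 0 0 0 0.05 60;-0.2 0.65 0 0 0 0.11 60;-0.2 0.65 0 0 0 0.11 60;-0.2 0.65 0.33 0 0 0.11 60;-0.2 0.65 0.67 0 0 0.11 60
0 0 0.33 0 0 0 60;0 0 0.46 0 0 0 60;0 0 0.58 0 0 0 60;0 0 0.58 0 0 0 60;0 0 0.58 0 0 0 60
0 0 0 0 0 0 10;0 0 0 0 0 0 10;0 0 0 0 0 0 10;0 0 0 0 0 0 10;0 0 0 0 0 0 10
0 0 0 0 0 0 10;0 0 -0.31 0 0 0 10;0 0 -0.62 0 0 0 10;0 0 -0.94 0 0 0 10
0 0 -0.31 0 0 0 10;0.12 -0.28 -0.31 0 0 -0.07 10;0.23 -0.57 -0.31 0 0 -0.14 10;0.34 -0.86 -0.31 0 0 -0.21 10
0.2 -0.23 0 0 0 -0.07 10;0.2 -0.23 0 0 0 -0.07 10;0.2 -0.23 0 0 0 -0.07 10
end [0.53   0.3989 0.16   0.1789]
```

Emit:
drive_tool:
  deltas: "0.13 -0.31 -0.03 0 0 -0.02 10;0.13 -0.31 -0.03 0 0 -0.02 10;0.13 -0.31 -0.03 0 0 -0.02 10;0.13 -0.31 0.3 0 0 -0.02 10;0.13 -0.31 0.64 0 0 -0.02 10"

```text
time: 15.6
tool_pos: [0.5207, 0.4539, 0.0977]
ee_rot: [-3.14, -0.005, 0.173]
wrist_force: [0.5, -0.0, -1.7]
width: 0.0265
finger_force: 29.9
```

Emit:
drive_tool:
  deltas: "0 0 0.3 0 0 0 10;0 0 0.42 0 0 0 10;0 0 0.5 0 0 0 10;0 0 0.5 0 0 0 10"

```text
time: 16.0
tool_pos: [0.5196, 0.4539, 0.0456]
ee_rot: [3.141, 0.0, 0.174]
wrist_force: [-0.4, 0.2, -0.7]
width: 0.0264
finger_force: 29.9
```

Emit:
drive_tool:
  deltas: "0 0 0 0 0 0 46;0 0 0 0 0 0 46;0 0 0 0 0 0 46;0 0 0 0 0 0 46;0 0 0 0 0 0 46"

```text
time: 16.5
tool_pos: [0.5197, 0.4547, 0.046]
ee_rot: [-3.141, -0.001, 0.175]
wrist_force: [1.9, -0.8, -0.5]
width: 0.046
finger_force: 0.0
```

Emit:
drive_tool:
  deltas: "0 0 -0.4 0 0 0 46;0 0 -0.8 0 0 0 60"

```text
time: 16.7
tool_pos: [0.5183, 0.4536, 0.1239]
ee_rot: [3.139, 0.005, 0.175]
wrist_force: [0.5, 1.0, 0.3]
width: 0.0505
finger_force: 0.0
```

Emit:
drive_tool:
  deltas: "0 0 -0.4 0 0 0 60;-0.18 0.29 -0.4 0 0 0.06 60;-0.36 0.58 -0.4 0 0 0.11 60;-0.53 0.87 -0.4 0 0 0.17 60"

```text
time: 17.1
tool_pos: [0.482, 0.3588, 0.166]
ee_rot: [-3.141, -0.001, -0.095]
wrist_force: [-0.4, 0.1, -0.1]
width: 0.0598
finger_force: 0.0
```

Emit:
drive_tool:
  deltas: "-0.1 0.33 0 0 0 0.05 60;-0.2 0.65 0 0 0 0.11 60;-0.2 0.65 0 0 0 0.11 60"

```text
time: 17.4
tool_pos: [0.4551, 0.2938, 0.1657]
ee_rot: [3.14, 0.0, -0.269]
wrist_force: [0.0, -0.8, -0.2]
width: 0.0598
finger_force: 0.0
```

```bash
python3 - <<'E'
from plan import *
plan([(.457,.30,.15,-.265,60,0),(.457,.30,.06,-.265,60,0),(.457,.30,.035,-.265,60,2,.02),(.457,.30,.035,-.265,10,5),(.457,.30,.16,-.265,10,0),
(.5299,.3989,.16,.18,10,2)])
from h import *
s=snapshot('scene'); a=s['img'][110:310,180:460,::-1]; cv2.imwrite('pics/s2.png',cv2.resize(a,(784,560)))
E
```

```text
t 17.4 [0.4551 0.2938 0.1657] [ 3.14   0.    -0.269] 0.0598 0.0
0 -0.06 0.16 0 0 0 60;0 -0.06 0.46 0 0 0 60;0 -0.06 0.76 0 0 0 60
0 0 0.3 0 0 0 60;0 0 0.42 0 0 0 60;0 0 0.55 0 0 0 60;0 0 0.55 0 0 0 60;0 0 0.55 0 0 0 60
0 0 0 0 0 0 10;0 0 0 0 0 0 10;0 0 0 0 0 0 10;0 0 0 0 0 0 10;0 0 0 0 0 0 10
0 0 0 0 0 0 10;0 0 -0.32 0 0 0 10;0 0 -0.63 0 0 0 10;0 0 -0.94 0 0 0 10
0 0 -0.31 0 0 0 10;0.11 -0.29 -0.31 0 0 -0.07 10;0.22 -0.58 -0.31 0 0 -0.14 10;0.33 -0.86 -0.31 0 0 -0.21 10
0.2 -0.24 0 0 0 -0.08 10;0.2 -0.24 0 0 0 -0.08 10;0.2 -0.24 0 0 0 -0.08 10
end [0.5299 0.3989 0.1597 0.1867]
```

View pics/s2.png

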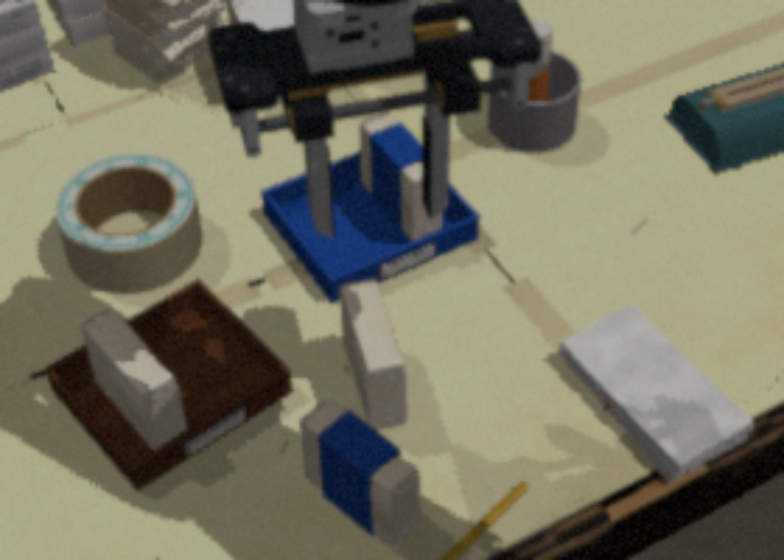

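The bare bar stands in the wooden tray near (135,380) and the glue stands upright in the pot near (538,65). Next is bare bar A.

Emit:
drive_tool:
  deltas: "0 -0.06 0.16 0 0 0 60;0 -0.06 0.46 0 0 0 60;0 -0.06 0.76 0 0 0 60"

```text
time: 17.75
tool_pos: [0.4592, 0.3041, 0.0895]
ee_rot: [-3.139, -0.002, -0.263]
wrist_force: [0.0, 0.2, 0.3]
width: 0.06
finger_force: 0.0
```

Emit:
drive_tool:
  deltas: "0 0 0.3 0 0 0 60;0 0 0.42 0 0 0 60;0 0 0.55 0 0 0 60;0 0 0.55 0 0 0 60"

```text
time: 18.15
tool_pos: [0.4575, 0.3026, 0.0332]
ee_rot: [3.14, 0.002, -0.265]
wrist_force: [-0.6, 0.4, -0.0]
width: 0.0602
finger_force: 0.0
```

Emit:
drive_tool:
  deltas: "0 0 0 0 0 0 10;0 0 0 0 0 0 10;0 0 0 0 0 0 10;0 0 0 0 0 0 10;0 0 0 0 0 0 10"

```text
time: 18.65
tool_pos: [0.4585, 0.3025, 0.0352]
ee_rot: [-3.141, -0.001, -0.265]
wrist_force: [0.0, -1.0, 0.7]
width: 0.0261
finger_force: 30.0
```

Emit:
drive_tool:
  deltas: "0 0 -0.2 0 0 0 10;0 0 -0.5 0 0 0 10;0 0 -0.8 0 0 0 10;0 0 -0.95 0 0 0 10"

```text
time: 19.05
tool_pos: [0.4592, 0.3031, 0.1324]
ee_rot: [-3.138, -0.003, -0.265]
wrist_force: [-0.3, -0.2, -1.2]
width: 0.026
finger_force: 30.0
```

Emit:
drive_tool:
  deltas: "0 0 -0.3 0 0 0 10;0.11 -0.29 -0.3 0 0 -0.07 10;0.22 -0.58 -0.3 0 0 -0.14 10;0.33 -0.86 -0.3 0 0 -0.21 10"

```text
time: 19.45
tool_pos: [0.5129, 0.3775, 0.1591]
ee_rot: [3.141, 0.0, 0.069]
wrist_force: [0.1, -0.1, -0.8]
width: 0.0266
finger_force: 30.0
```

Emit:
drive_tool:
  deltas: "0.2 -0.24 0 0 0 -0.08 10;0.2 -0.24 0 0 0 -0.08 10;0.2 -0.24 0 0 0 -0.08 10"

```text
time: 19.75
tool_pos: [0.5304, 0.4019, 0.1576]
ee_rot: [3.14, 0.003, 0.19]
wrist_force: [-0.3, -0.2, 0.0]
width: 0.026
finger_force: 30.0
```

```bash
python3 - <<'E'
from plan import *
plan([(.5299,.3989,.15,.18,10,0),(.5299,.3989,.06,.18,10,0),(.5299,.3989,.042,.18,10,2,.009),(.5299,.3989,.042,.18,46,4),(.5299,.3989,.16,.18,60,0),
(.373,.355,.16,.29,60,2)])
E
```

```text
t 19.8 [0.5304 0.4019 0.1576] [3.14e+00 3.00e-03 1.90e-01] 0.026 29.99945104122162
-0.01 0.03 0.08 0 0 0.01 10;-0.01 0.03 0.38 0 0 0.01 10;-0.01 0.03 0.68 0 0 0.01 10;-0.01 0.03 0.98 0 0 0.01 10
0 0 0.09 0 0 0 10;0 0 0.18 0 0 0 10;0 0 0.18 0 0 0 10;0 0 0.18 0 0 0 10;0 0 0.18 0 0 0 46
0 0 0 0 0 0 46;0 0 0 0 0 0 46;0 0 0 0 0 0 46;0 0 0 0 0 0 46;0 0 -0.4 0 0 0 60
0 0 -0.39 0 0 0 60;0 0 -0.78 0 0 0 60;-0.32 0.03 -0.78 0 0 -0.02 60;-0.65 0.06 -0.78 0 0 -0.03 60;-0.97 0.1 -0.78 0 0 -0.05 60
-0.33 0 0 0 0 -0.01 60;-0.65 0.01 0 0 0 -0.02 60;-0.65 0.01 0 0 0 -0.02 60;-0.65 0.01 0 0 0 -0.02 60
end [0.3735 0.355  0.1596 0.2838]
```

Emit:
drive_tool:
  deltas: "-0.01 0.04 0.08 0 0 0.01 10;-0.01 0.04 0.38 0 0 0.01 10;-0.01 0.04 0.68 0 0 0.01 10;-0.01 0.04 0.95 0 0 0.01 10"

```text
time: 20.15
tool_pos: [0.5297, 0.3964, 0.0633]
ee_rot: [3.141, 0.0, 0.172]
wrist_force: [-0.3, -0.2, -1.4]
width: 0.026
finger_force: 30.0
```

Emit:
drive_tool:
  deltas: "0 0 0.09 0 0 0 10;0 0 0.18 0 0 0 10;0 0 0.18 0 0 0 10;0 0 0.18 0 0 0 10"

```text
time: 20.55
tool_pos: [0.5314, 0.3983, 0.0481]
ee_rot: [-3.141, -0.002, 0.174]
wrist_force: [0.5, -0.8, -0.7]
width: 0.0263
finger_force: 30.0
```

Emit:
drive_tool:
  deltas: "0 0 0 0 0 0 46;0 0 0 0 0 0 46;0 0 0 0 0 0 46;0 0 0 0 0 0 46;0 0 -0.3 0 0 0 46"

```text
time: 21.05
tool_pos: [0.5276, 0.3961, 0.0712]
ee_rot: [3.137, 0.01, 0.175]
wrist_force: [-0.2, 0.1, -0.3]
width: 0.0457
finger_force: 0.0
```

Emit:
drive_tool:
  deltas: "0 0 -0.4 0 0 0 46;0 0 -0.85 0 0 0 60;-0.32 0.03 -0.85 0 0 -0.02 60;-0.65 0.06 -0.85 0 0 -0.03 60;-0.97 0.1 -0.85 0 0 -0.05 60"

```text
time: 21.55
tool_pos: [0.4361, 0.3712, 0.1621]
ee_rot: [-3.141, -0.001, 0.254]
wrist_force: [-0.6, -0.5, 1.2]
width: 0.0597
finger_force: 0.0
```

Emit:
drive_tool:
  deltas: "-0.33 0 0 0 0 -0.01 60;-0.65 0 0 0 0 -0.02 60;-0.65 0 0 0 0 -0.02 60;-0.65 0 0 0 0 -0.02 60"

```text
time: 21.95
tool_pos: [0.3739, 0.3552, 0.162]
ee_rot: [-3.141, -0.002, 0.285]
wrist_force: [0.4, 0.1, 0.3]
width: 0.0598
finger_force: 0.0
```

```bash
python3 - <<'E'
from plan import *
plan([(.373,.3555,.15,.29,60,0),(.373,.3555,.06,.29,60,0),(.373,.3555,.035,.29,60,2,.02),(.373,.3555,.035,.29,10,5),(.373,.3555,.17,.29,10,0),
(.5987,.2544,.17,.015,10,2)])
E
```

```text
t 21.9 [0.3739 0.3552 0.162 ] [-3.141e+00 -2.000e-03  2.850e-01] 0.0598 0.0
-0.01 -0.01 0.12 0 0 0 60;-0.01 -0.01 0.42 0 0 0 60;-0.01 -0.01 0.72 0 0 0 60
0 0 0.3 0 0 0 60;0 0 0.43 0 0 0 60;0 0 0.55 0 0 0 60;0 0 0.55 0 0 0 60;0 0 0.55 0 0 0 60
0 0 0 0 0 0 10;0 0 0 0 0 0 10;0 0 0 0 0 0 10;0 0 0 0 0 0 10;0 0 0 0 0 0 10
0 0 0 0 0 0 10;0 0 -0.34 0 0 0 10;0 0 -0.67 0 0 0 10
0 0 -0.34 0 0 0 10;0 0 -0.68 0 0 0 10;0.27 0.23 -0.68 0 0 0.02 10;0.54 0.46 -0.68 0 0 0.05 10;0.81 0.69 -0.68 0 0 0.07 10
0.29 0.2 0 0 0 0.03 10;0.58 0.4 0 0 0 0.05 10;0.88 0.6 0 0 0 0.08 10
0.31 0.16 0 0 0 0.02 10;0.31 0.16 0 0 0 0.02 10;0.31 0.16 0 0 0 0.02 10
end [0.5986 0.2542 0.17   0.018 ]
```

Emit:
drive_tool:
  deltas: "0 0 0.12 0 0 0 60;0 0 0.42 0 0 0 60;0 0 0.72 0 0 0 60"

```text
time: 22.25
tool_pos: [0.3754, 0.3554, 0.0884]
ee_rot: [-3.141, -0.002, 0.284]
wrist_force: [0.8, -0.2, -0.3]
width: 0.06
finger_force: 0.0
```

Emit:
drive_tool:
  deltas: "0 0 0.3 0 0 0 60;0 0 0.43 0 0 0 60;0 0 0.55 0 0 0 60;0 0 0.55 0 0 0 60"

```text
time: 22.65
tool_pos: [0.3736, 0.3544, 0.0328]
ee_rot: [3.14, 0.003, 0.284]
wrist_force: [-0.2, -0.6, -0.3]
width: 0.06
finger_force: 0.0
```

Emit:
drive_tool:
  deltas: "0 0 0 0 0 0 10;0 0 0 0 0 0 10;0 0 0 0 0 0 10;0 0 0 0 0 0 10;0 0 0 0 0 0 10"

```text
time: 23.15
tool_pos: [0.3742, 0.3553, 0.0352]
ee_rot: [-3.141, -0.001, 0.285]
wrist_force: [-0.5, 0.3, 1.2]
width: 0.0261
finger_force: 30.0
```

Emit:
drive_tool:
  deltas: "0 0 -0.2 0 0 0 10;0 0 -0.5 0 0 0 10;0 0 -0.8 0 0 0 10;0 0 -0.95 0 0 0 10"

```text
time: 23.55
tool_pos: [0.3748, 0.3557, 0.1323]
ee_rot: [-3.14, -0.004, 0.285]
wrist_force: [0.2, -0.5, -1.5]
width: 0.0262
finger_force: 30.0
```

Emit:
drive_tool:
  deltas: "0 0 -0.4 0 0 0 10;0.27 0.23 -0.4 0 0 0.02 10;0.54 0.46 -0.4 0 0 0.05 10;0.81 0.69 -0.4 0 0 0.07 10"

```text
time: 23.95
tool_pos: [0.4718, 0.3111, 0.1697]
ee_rot: [-3.142, -0.001, 0.174]
wrist_force: [-0.8, 0.6, -1.4]
width: 0.0261
finger_force: 30.0
```

Emit:
drive_tool:
  deltas: "0.29 0.2 0 0 0 0.03 10;0.58 0.4 0 0 0 0.05 10;0.88 0.6 0 0 0 0.08 10"

```text
time: 24.25
tool_pos: [0.5689, 0.2669, 0.1689]
ee_rot: [3.141, 0.001, 0.047]
wrist_force: [0.4, -0.2, -1.2]
width: 0.0262
finger_force: 30.0
```

Emit:
drive_tool:
  deltas: "0.31 0.16 0 0 0 0.02 10;0.31 0.16 0 0 0 0.02 10;0.31 0.16 0 0 0 0.02 10;0.31 0.16 0 0 0 0.02 10"

```text
time: 24.65
tool_pos: [0.5989, 0.2537, 0.1691]
ee_rot: [-3.142, 0.001, 0.018]
wrist_force: [-0.2, -0.5, -1.5]
width: 0.0263
finger_force: 30.0
```

```bash
python3 - <<'E'
from plan import *
plan([(.5987,.2544,.15,.015,10,0),(.5987,.2544,.06,.015,10,0),(.5987,.2544,.040,.015,10,2,.009),(.5987,.2544,.04,.015,46,4),(.5987,.2544,.17,.015,46,0)])
E
```

```text
t 24.6 [0.5989 0.2537 0.1691] [-3.142e+00  1.000e-03  1.800e-02] 0.0263 29.99907284975052
0 -0.01 0.19 0 0 0 10;0 -0.01 0.49 0 0 0 10;0 -0.01 0.79 0 0 0 10
0 0 0.3 0 0 0 10;0 0 0.37 0 0 0 10;0 0 0.43 0 0 0 10;0 0 0.5 0 0 0 10;0 0 0.5 0 0 0 10
0 0 0 0 0 0 10;0 0 0 0 0 0 46;0 0 0 0 0 0 46;0 0 0 0 0 0 46;0 0 0 0 0 0 46
0 0 0 0 0 0 46;0 0 -0.32 0 0 0 46;0 0 -0.65 0 0 0 46;0 0 -0.97 0 0 0 46
0 0 -0.33 0 0 0 46
end [0.5989 0.2547 0.1701 0.0184]
```

Then lift and back off toward the robot for a clear look.

Emit:
drive_tool:
  deltas: "0 0 0.2 0 0 0 10;0 0 0.5 0 0 0 10;0 0 0.8 0 0 0 10"

```text
time: 24.95
tool_pos: [0.5991, 0.2545, 0.09]
ee_rot: [-3.141, -0.002, 0.02]
wrist_force: [0.2, 0.2, -2.5]
width: 0.026
finger_force: 30.0
```

Emit:
drive_tool:
  deltas: "0 0 0.3 0 0 0 10;0 0 0.4 0 0 0 10;0 0 0.48 0 0 0 10;0 0 0.48 0 0 0 10"

```text
time: 25.35
tool_pos: [0.5994, 0.2537, 0.0416]
ee_rot: [3.142, 0.0, 0.018]
wrist_force: [0.9, -0.0, -1.2]
width: 0.026
finger_force: 30.0
```

Emit:
drive_tool:
  deltas: "0 0 0 0 0 0 46;0 0 0 0 0 0 46;0 0 0 0 0 0 46;0 0 0 0 0 0 46;0 0 -0.1 0 0 0 46"

```text
time: 25.85
tool_pos: [0.5989, 0.2528, 0.0504]
ee_rot: [3.141, 0.003, 0.017]
wrist_force: [-0.4, 0.0, -1.3]
width: 0.0456
finger_force: 0.0
```

Emit:
drive_tool:
  deltas: "0 0 -0.3 0 0 0 46;0 0 -0.6 0 0 0 46;0 0 -0.95 0 0 0 46"

```text
time: 26.15
tool_pos: [0.5994, 0.253, 0.1475]
ee_rot: [3.141, 0.001, 0.017]
wrist_force: [1.0, 0.1, -0.1]
width: 0.046
finger_force: 0.0
```

Emit:
drive_tool:
  deltas: "0 0 -0.3 0 0 0 46;-0.3 0.3 -0.6 0 0 0 46;-0.6 0.6 -0.6 0 0 0 46;-0.9 0.9 -0.6 0 0 0 46"

```text
time: 26.55
tool_pos: [0.5114, 0.161, 0.2091]
ee_rot: [-3.141, -0.004, 0.018]
wrist_force: [1.0, 0.4, 0.7]
width: 0.0461
finger_force: 0.0
```

Emit:
drive_tool:
  deltas: "-0.3 0.3 0 0 0 0 46;-0.6 0.6 0 0 0 0 46;-0.9 0.9 0 0 0 0 46"

```text
time: 26.85
tool_pos: [0.4218, 0.0691, 0.2075]
ee_rot: [3.141, -0.002, 0.018]
wrist_force: [-0.2, -0.6, -0.0]
width: 0.0457
finger_force: 0.0
```

Emit:
drive_tool:
  deltas: "0 0.3 0 0 0 0 46;0 0.6 0 0 0 0 46;0 0.9 0 0 0 0 46;0 0.9 0 0 0 0 46"

```text
time: 27.25
tool_pos: [0.4246, -0.0226, 0.2075]
ee_rot: [3.14, -0.002, 0.013]
wrist_force: [0.8, 1.4, -0.9]
width: 0.0459
finger_force: 0.0
```

```bash
python3 - <<'E'
from h import *
s=snapshot('scene'); a=s['img'][110:310,180:460,::-1]; cv2.imwrite('pics/s3.png',cv2.resize(a,(784,560)))
s=snapshot('top'); a=s['img'][90:300,180:460,::-1]; cv2.imwrite('pics/t3.png',cv2.resize(a,(784,588)))
E
```

```text
(no output)
```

View pics/s3.png

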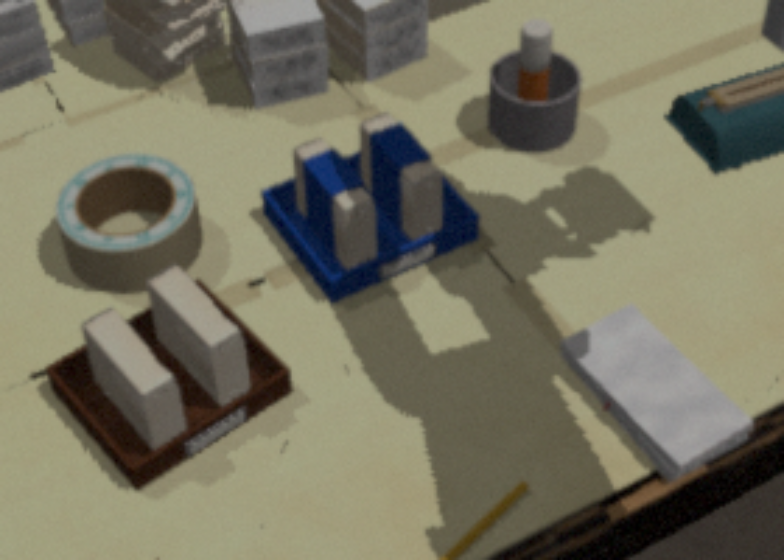

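View pics/t3.png

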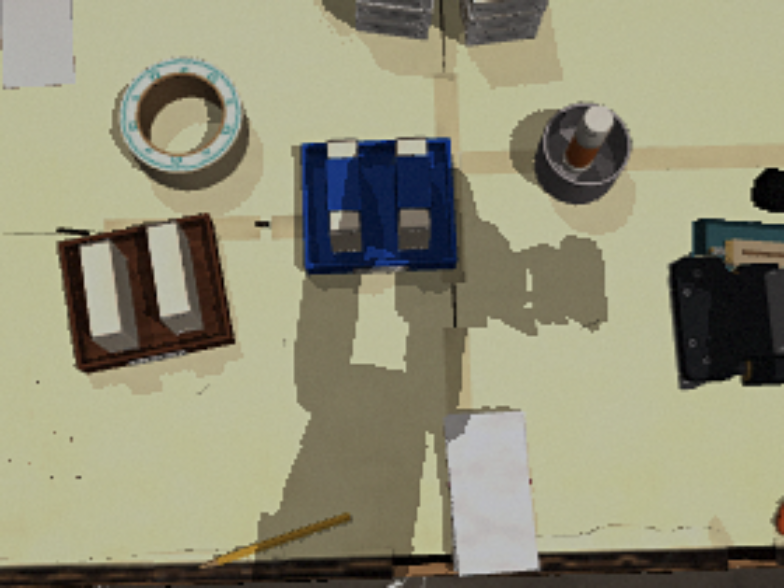

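All four bars stand upright in the right trays: wooden at (105,290) and (175,275), blue at (343,190) and (411,190) in the top view. The glue stands in the pot near (590,135), and the tape and blanks haven't moved. I'm handing in.

```bash
python3 -c "
from bench import robot
print(robot.close_job())"
```

```text
the job is handed in; nothing more can be done
None
```

The job is handed in: the final pictures show the two bare bars upright in the wooden tray, the two banded bars upright in the blue tray, the glue stick standing in the pen pot, and the tape and blanks unmoved. It finished at about 27 s, and the hand-in returned no verdict.

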